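# Stow the last plaster scraper and close the keeper bar

### The arm

A 6-joint arm with a two-finger parallel gripper is mounted at the origin on the work surface. World frame = base frame: x ahead of the robot, y to its left, z up, the work surface at z = 0. Lengths are in m, angles in rad, forces in N, time in s.
With the tool pointing down it reaches from about 0.325 to 0.775 m from the base axis. Payload 5.5 kg.
Tool frame: the origin (TCP) lies on the mounting face of the last link; the fingertips stand 173 mm ahead of it and the grasp point (between the pads) lies 155 mm ahead of it; z points along the fingers, y is the direction in which the jaws open and shut (so a half turn about z gives the same grasp; the last joint's range is limited). The gripper opens to 85 mm and grips with 20 to 120 N. Pads are 22 mm wide; open, the fingers measure 114 mm over their backs; the gripper's body (76 mm by 85 mm) begins 54 mm behind the grasp point. The pads swing forward as they close: fully open they stand 13 mm farther back than shut.
Start: joints at [-1.344, 0.091, 1.231, -0, 1.82, -0.057], TCP at [0.168, -0.576, 0.405] pointing down, gripper open.
Joint ranges: [-2.87, 2.87], [-0.86, 2.18], [0.17, 2.46], [-1.51, 4.65], [0.06, 2.69], [-2.65, 2.65]. Speed limits (rad/s): [2.57, 2.57, 3.01, 3.14, 3.14, 3.14].

### API

Orientations are given as a rotation vector (axis times angle).
In Python, from rig import bot, viewer gives the robot as it stands. The module is installed in compiled form; this text tells all that it offers.
- The arm moves only by the tool apply_moves, never from a script. Its argument "moves" is text: rows parted by semicolons, each of 7 numbers parted by spaces: the turn, a rotation vector about the world's x, y, z in rad, then the shift along the world's x, y, z in m, then the gripper command: -1 is fully open, 1 is shut, values between are in proportion. A call has 1 to 10 rows; each row shifts and turns the pose as measured when the row begins; what a row does not reach is not made up. A row lasts 1/8 s, in which the tool goes at most 62.5 mm and 10.7 degrees, less where a joint would pass 70% of its speed; a pose out of reach is approached as far as the arm can. A call is refused whole if a number of a shift passes 0.0625 or a number of a turn 0.188, either way. A call with a gripper value outside its range is refused whole. The fingers move at their own pace and stop on an object; "grip_force" is the grip in N (left out, the last holds). Time passes only in rows, so rows that do not move let the fingers close. It gives the time, the measured TCP pose, the force and the opening at its end, in the units of the state.
- bot.observe(): the state, without advancing time (a new reading comes with each control period).
- viewer.read_camera(name): name is "scene" or "top" or "wrist"; returns a dict with "color" (400x640x3 uint8, red, green, blue), "K" (3x3 intrinsics, pixels), "dist_coeffs" ([k1, k2, p1, p2, k3] as OpenCV has them; the pictures are not rectified), "extrinsics" (4x4, takes a point from world to camera coordinates). Camera axes: x right, y up, looking along -z (the intrinsics and any distortion apply to the point x, -y, -z); pixel columns grow to the right and rows downward; lengths in m; the calibration is good to about 2 mm. A picture is of the moment at which its call begins. There is no depth.
- bot.job_done(): hands the job in, once; it reports no verdict.
The state is a dict: "t": time; "joint_positions": joint angles; "qvel": joint speeds; "effort": joint torques, N m; "position": TCP position; "orientation": TCP orientation; "force": force on the tool from outside, world axes, zero at the start; "ft_torque": the same for the moment, N m; "opening": finger opening in m.
Only numpy, scipy, OpenCV 4.12 (cv2) and the standard library are available. Lean on these libraries where they do the work, as an engineer would, in place of code of your own. Each camera call takes 0.05 s, during which the arm holds its last target. There are 200 camera calls.

### The job

Take the spare plaster scraper out of the holder block, lay it down flat on the bench and let go of it; then pick it up again across its handle and lay it in the one empty pocket of the tool rack. Finally swing the rack's hinged keeper bar down across the tools until it rests in its forked catch. Leave the two scrapers already in the rack, the jar, the tub and the sanding block where they are.

Things in the scene. Friction and masses are not known exactly. Their poses are not given: they have to be found in the camera images.
- spare: spare plaster scraper, 0.12 kg, 150 mm long: square wooden handle 30 x 30 x 95 mm, flat steel blade 24 x 6 mm standing out 55 mm from one end. Origin at the middle of the blade's edge; z runs from there to the handle's end, x along the blade's width. At the start it stands upright in the holder, blade down, handle from 62 to 157 mm above the bench
- spare_mid (a point): the middle of the spare scraper's length, on its axis (75 mm from the blade's edge); 15 mm above the bench when it lies flat there. Any face may be up, and in the pocket the blade may point either way
- spare_handle (a point): the middle of the spare scraper's handle, on its axis (102.5 mm from the blade's edge); the place to grip it when it lies; near the centre of mass
- holder: dark wooden block 80 x 80 mm, 62 mm high, fixed to the bench, with an upward slot 33 x 15 mm, 58 mm deep, in which the spare's blade stands (the slot is long along x). Origin at the centre of the underside, z up. The blade must be lifted 60 mm to come clear.
- rack: flat wooden tool rack fixed to the bench, 200 mm along its x, from -145 to +155 mm along y; origin on the bench under the middle pocket's centre. Three pockets along x, at y = -56, 0, +56 mm: two hold a scraper, one is empty (it varies). At x = +20 mm stand the hinge cheeks (y = +116 mm, 60 mm high) and the forked steel catch (y = -98 mm, 56 mm high, 34 mm wide along x)
- pocket0 (a point): where the middle of a scraper seated in the pocket at y = -56 mm (next to the catch) belongs, 21 mm above the bench (pocket floor + 15 mm); axes as the rack's, x along the pocket
- pocket1 (a point): the same for the middle pocket. Every pocket is 170 mm long, 40 mm wide, 8 mm deep: floor 6 mm above the bench, the wood around it 14 mm; a scraper in it rises to 36 mm
- pocket2 (a point): the same for the pocket at y = +56 mm (next to the hinge)
- stored0: a like scraper lying in one of the pockets; origin under its middle, on the pocket floor; x towards its blade
- stored1: another like scraper lying in another pocket; origin and axes as stored0
- keeper (a joint): angle of the aluminium keeper bar: 0 = level, closed, resting in the catch; pi/2 = upright; at the start 1.62 to 1.85 (leaning back, away from the pockets); stop at 2.1. Stiff hinge (0.2 N m): the bar stays where it is left. Bar 260 mm long from the hinge, 22 mm wide (along the hinge axis), 14 mm thick; closed, its underside is 39 mm above the bench
- keeper_hinge (a point): middle of the keeper bar's hinge, 46 mm above the bench; its axes turn with the bar: x is the hinge axis (parallel to the rack's x), -y points along the bar to its free end, z is the thickness direction (up when closed)
- keeper_tab (a point): a point on the keeper bar's centre line near its free end, 245 mm from the hinge (15 mm from the end); when closed it lies beyond the catch, overhanging, 46 mm above the bench
- jar: yellow plastic jar, 84 mm across, 120 mm high, a bystander; origin at the centre of its underside
- tub: white plastic bowl, 100 mm across, 55 mm high, a bystander; origin at the centre of its underside
- sander: dark wooden sanding block with a cork sole, 45 x 90 mm, 32 mm high, a bystander; origin at the centre of its underside

How it is judged:
By the outcome, as a careful person would: the job done as asked, in the order asked, and still so for the second after the job is handed in, with the robot touching nothing.
It also fails if it takes over 67 s, if anything falls off the work surface, if the arm or the gripper's body presses on something with over 40 N, if the wrist force passes 120 N, or if a joint passes its speed limit or range.

## Working session

There is one attempt and no reset: what is moved stays moved. The work goes in short steps, Python scripts to look and compute and a tool call to move; the robot and the scene stay as the last step left them, time stands still between calls to the robot, and variables do not carry over. Pictures are saved under pics/ and viewed, about 8 in all and at most 12, crops included, and the job is handed in when it is done.

Besides the shell and the picture viewer there is one more tool, called after ">>>" by a JSON object that holds its "api" and its "payload", one argument or row to a line. apply_moves: Moves the arm, as the interface text tells. Its arguments: {"type":"object","properties":{"moves":{"type":"string"},"grip_force":{"type":"number"}},"required":["moves"]}

```bash
mkdir -p pics; cat > h.py <<'E'
import numpy as np, cv2
from rig import bot, viewer
def cam(n):
    c=viewer.read_camera(n); return c
def save(c,name): cv2.imwrite('pics/'+name,cv2.cvtColor(c['color'],cv2.COLOR_RGB2BGR))
def ray(c,u,v):
    p=cv2.undistortPoints(np.array([[[u,v]]],float),np.array(c['K']),np.array(c['dist_coeffs']))[0,0]
    E=np.array(c['extrinsics']);R,t=E[:3,:3],E[:3,3]
    return -R.T@t, R.T@np.array([p[0],-p[1],-1.])
def at(c,u,v,z):
    o,d=ray(c,u,v); return o+d*(z-o[2])/d[2]
def proj(c,P):
    E=np.array(c['extrinsics']);q=(E[:3,:3]@np.atleast_2d(P).T).T+E[:3,3]
    q=q*[1,-1,-1]
    return cv2.projectPoints(q,np.zeros(3),np.zeros(3),np.array(c['K']),np.array(c['dist_coeffs']))[0][:,0]
E
python3 - <<'E'
from h import *
import pickle
for n in ['top','scene']:
    c=cam(n); save(c,n+'0.png'); pickle.dump(dict(c),open(n+'0.pkl','wb'))
    E=np.array(c['extrinsics']);print(n,(-E[:3,:3].T@E[:3,3]).round(3),np.array(c['K']).round(1).tolist())
print({k:np.round(v,3).tolist() for k,v in bot.observe().items()})
E
```

```text
top [ 0.407 -0.066  1.358] [[513.3, 0.0, 314.1], [0.0, 513.3, 200.7], [0.0, 0.0, 1.0]]
scene [ 1.236 -0.391  1.002] [[458.9, 0.0, 321.3], [0.0, 458.9, 201.2], [0.0, 0.0, 1.0]]
{'t': 0.1, 'joint_positions': [-1.344, 0.092, 1.232, -0.0, 1.82, -0.057], 'qvel': [-0.001, -0.001, -0.002, -0.0, 0.0, -0.001], 'effort': [0.003, -46.022, -41.922, 0.0, 0.011, 0.0], 'position': [0.168, -0.576, 0.404], 'orientation': [-3.108, -0.444, 0.0], 'force': [-0.299, -0.256, 0.038], 'ft_torque': [0.002, 0.019, 0.049], 'opening': 0.086}
```

View pics/top0.png

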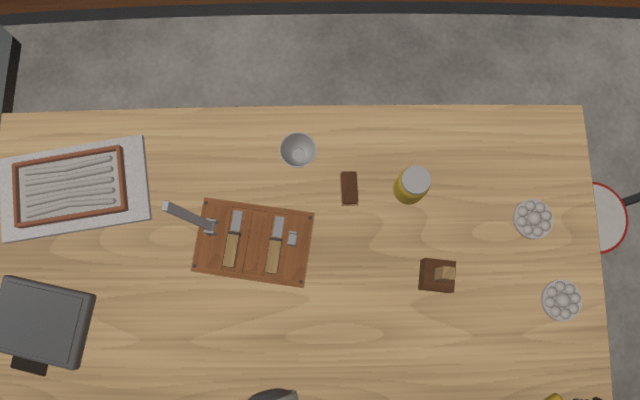

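View pics/scene0.png

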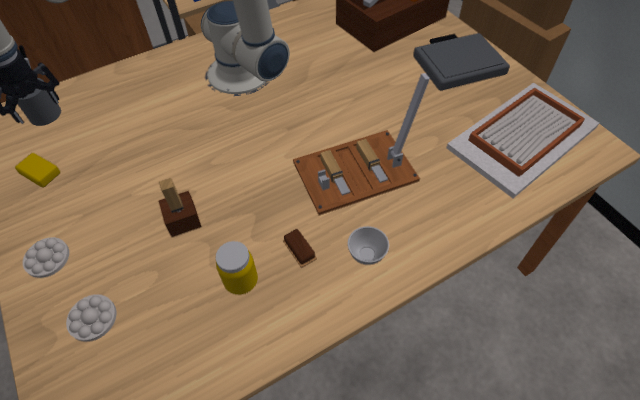

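The bench top is up = +x and left = +y. The rack is around (253,242) with the middle pocket empty, and the holder with the spare is at (437,275). I'll enlarge both.

```bash
python3 - <<'E'
import cv2,numpy as np
t=cv2.imread('pics/top0.png');s=cv2.imread('pics/scene0.png')
def cr(i,x,y,w,h,f): return cv2.resize(i[y:y+h,x:x+w],None,fx=f,fy=f,interpolation=cv2.INTER_CUBIC)
im=np.zeros((600,800,3),np.uint8)
a=cr(t,160,190,160,100,5);im[:500]=a
cv2.imwrite('pics/c1.png',a)
b=np.hstack([cr(t,410,250,50,50,8),cr(s,150,170,60,75,6.667)[:400,:400]]) if 0 else None
x=cr(t,410,250,50,50,8); y=cr(s,150,175,50,62.5.__int__(),8)
im=np.zeros((496,800,3),np.uint8); im[:400,:400]=x; im[:496,400:]=y
cv2.imwrite('pics/c2.png',im)
E
```

```text
(no output)
```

View pics/c1.png

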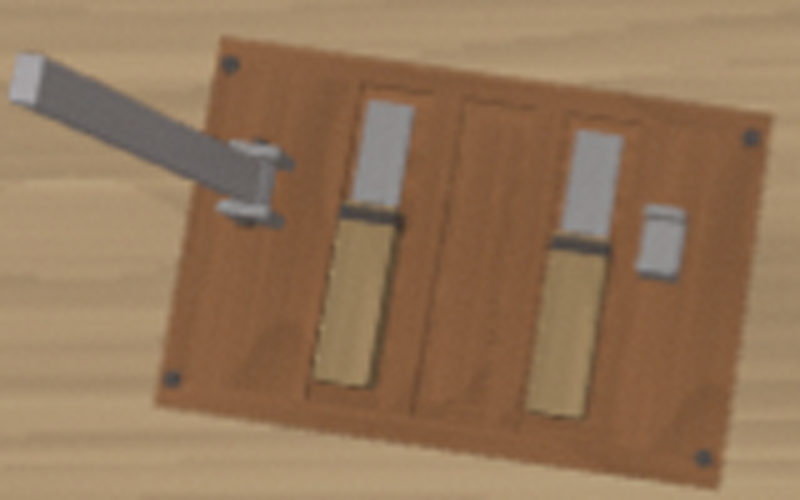

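View pics/c2.png

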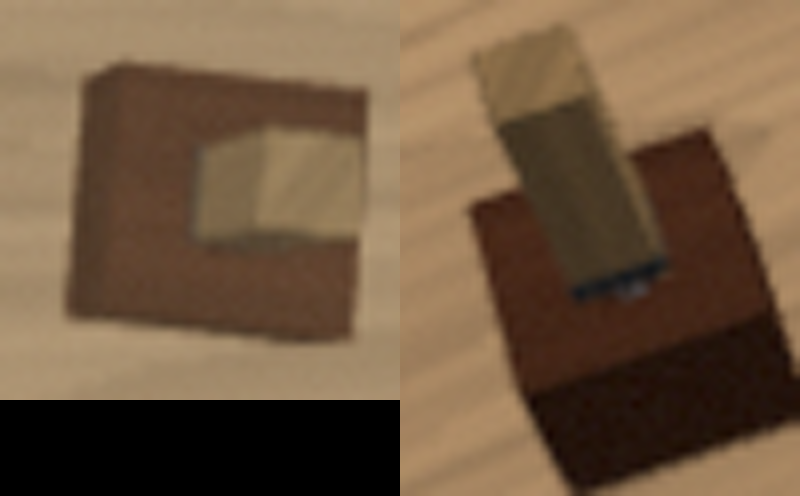

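Crops: rack corners (crop1) at (220,37), (773,115), (720,488), (155,405); blades in the stored tools point +x; the keeper tip is at about (27,78). Crop2 shows the holder-top and handle-top corners in both views. Next I fit poses by least squares.

```bash
cat > fit.py <<'E'
from h import *
import pickle
from scipy.optimize import least_squares
t=pickle.load(open('top0.pkl','rb'));s=pickle.load(open('scene0.pkl','rb'))
f=lambda L,k,o:(np.array(L)+.5)/k-.5+np.array(o)
def fit(obs,x0):
    # obs: list (cam, local pts Nx3, px) ; pose x,y,yaw
    def r(p):
        c,q=np.cos(p[2]),np.sin(p[2]);R=np.array([[c,-q,0],[q,c,0],[0,0,1]])
        return np.concatenate([(proj(C,np.array(L)@R.T+[p[0],p[1],0])-u).ravel() for C,L,u in obs])
    o=least_squares(r,x0); return o.x,np.sqrt(np.mean(o.fun**2))
rk=[[.1,.155,.014],[.1,-.145,.014],[-.1,-.145,.014],[-.1,.155,.014]]
uT=f([[220,37],[773,115],[720,488],[155,405]],5,(160,190))
uS=np.array([[386,132],[294,164],[321,210],[418,178]],float) # scene: guess order
print('rack top', fit([(t,rk,uT)],[.35,.1,-.1]))
p,_=fit([(t,rk,uT)],[.35,.1,-.1])
c,q=np.cos(p[2]),np.sin(p[2]);R=np.array([[c,-q,0],[q,c,0],[0,0,1]])
print('scene pred corners',proj(s,np.array(rk)@R.T+[p[0],p[1],0]).round(1).tolist())
w=.04
# top view order: TL(+x,+y), TR(+x,-y), BR(-x,-y), BL(-x,+y)
sq=lambda w,z:[[w,w,z],[w,-w,z],[-w,-w,z],[-w,w,z]]
hT=f([[118,63],[368,90],[352,342],[100,322]],8,(410,250))
aT=f([[268,128],[362,133],[358,238],[255,228]],8,(410,250))
F=lambda L:f(np.array(L)-[400,0],8,(150,175))
# scene: camera at +x looking back: near= +x ; right = +y
hS=F([[775,308],[528,395],[472,205],[708,128]])
aS=F([[595,92],[500,128],[473,57],[565,22]])
print('holder top',fit([(t,sq(.04,.062),hT)],[.25,-.3,0]))
print('holder scn',fit([(s,sq(.04,.062),hS)],[.25,-.3,0]))
print('holder both',fit([(s,sq(.04,.062),hS),(t,sq(.04,.062),hT)],[.25,-.3,0]))
print('spare top',fit([(t,sq(.015,.157),aT)],[.25,-.3,0]))
print('spare scn',fit([(s,sq(.015,.157),aS)],[.25,-.3,0]))
print('spare both',fit([(s,sq(.015,.157),aS),(t,sq(.015,.157),aT)],[.25,-.3,0]))
# keeper
hin=R@np.array([.02,.116,.046])+[p[0],p[1],0]
def tip(a,l=.26):
    return hin+R@np.array([0,-np.cos(a)*l,np.sin(a)*l])
for a in np.arange(1.6,1.9,.05): print(a.round(2),proj(t,tip(a)).round(1),proj(s,tip(a)).round(1))
print('hinge',hin, proj(t,hin),proj(s,hin))
print('jar',at(t,416,177,.12),'sander',at(t,349,187,.032),'tub',at(t,298,150,.055))
E
python3 fit.py
```

```text
rack top (array([ 0.56783435,  0.09088602, -0.15277852]), np.float64(0.23543144603243965))
scene pred corners [[419.4, 178.5], [317.9, 213.2], [291.9, 159.6], [386.4, 130.1]]
holder top (array([ 0.47074446, -0.3797506 , -0.11662893]), np.float64(0.18563095378934544))
holder scn (array([ 0.47088942, -0.37755469, -0.11451109]), np.float64(0.36944596351952463))
holder both (array([ 0.47079568, -0.37860284, -0.11548956]), np.float64(0.4276046553503243))
spare top (array([ 0.47200444, -0.37958476, -0.11790747]), np.float64(0.28708396890077453))
spare scn (array([ 0.47161678, -0.37818265, -0.05886271]), np.float64(0.23662026530718375))
spare both (array([ 0.47186822, -0.37885555, -0.09166492]), np.float64(0.38357653525840507))
1.6 [[182.2 207.5]] [[410.1  79. ]]
1.65 [[176.3 206.7]] [[415.   77.8]]
1.7 [[170.6 206. ]] [[419.8  76.9]]
1.75 [[165.  205.4]] [[424.4  76.2]]
1.8 [[159.5 204.8]] [[429.   75.8]]
1.85 [[154.3 204.3]] [[433.4  75.6]]
hinge [0.60525484 0.20249116 0.046     ] [[210.34413701 226.30100795]] [[394.57833617 154.62320076]]
jar [ 0.71139279 -0.32216866  0.12      ] sander [ 0.70794522 -0.16044246  0.032     ] tub [ 0.80484223 -0.02667298  0.055     ]
```

Poses agree between views within 2 mm: rack (0.568, 0.091, yaw −0.153), empty pocket1, holder and spare (0.471, −0.379, yaw −0.115), keeper about 1.75. Plan: grip the upright handle from the side with the tool horizontal towards −y, then tilt it down to lay the scraper flat.

>>> {"api": "apply_moves", "payload": {
  "moves": "0 0 0.117 0.033 0.047 0 -1; 0 0 0.117 0.033 0.047 0 -1; 0 0 0.117 0.033 0.047 0 -1; 0 0 0.117 0.033 0.047 0 -1; 0 0 0.117 0.033 0.047 0 -1; 0 0 0.117 0.033 0.047 0 -1; 0 0 0.117 0.033 0.047 0 -1; 0 0 0.117 0.033 0.047 0 -1; 0 0 0.117 0.033 0.047 0 -1; 0 0 0.117 0.033 0.047 0 -1"
}}

```text
t: 1.35
position: [0.5026, -0.093, 0.3965]
orientation: [-2.31, -2.117, 0.009]
force: [0.1, -1.1, 0.1]
opening: 0.0853
```

>>> {"api": "apply_moves", "payload": {
  "moves": "-0.156 0.018 0 0 0 -0.01 -1; -0.156 0.018 0 0 0 -0.01 -1; -0.156 0.018 0 0 0 -0.01 -1; -0.156 0.018 0 0 0 -0.01 -1; -0.156 0.018 0 0 0 -0.01 -1"
}}

```text
t: 1.98
position: [0.5045, -0.089, 0.3439]
orientation: [1.838, 1.695, -0.817]
force: [-0.8, -0.2, -1.4]
opening: 0.0854
```

```bash
cat > d.py <<'E'
import sys,numpy as np
from scipy.spatial.transform import Rotation as Ro
from rig import bot
def tgt(az,tilt): # jaw azimuth az; tilt about jaw axis from pointing down
    y=np.array([np.cos(az),np.sin(az),0]);z=np.array([0,0,-1.]);x=np.cross(y,z)
    return Ro.from_rotvec(y*tilt)*Ro.from_matrix(np.c_[x,y,z])
def show(p,R):
    s=bot.observe();c=Ro.from_rotvec(s['orientation'])
    print('t',round(float(s['t']),2),'pos',np.round(s['position'],4),'q',np.round(s['joint_positions'],2),'open',round(float(s['opening']),4),'F',np.round(s['force'],1))
    print('need rot',(R*c.inv()).as_rotvec().round(3),'shift',(np.array(p)-s['position']).round(4))
if __name__=='__main__':
    a=[float(v) for v in sys.argv[1:]]; show(a[:3],tgt(a[3],a[4]))
E
python3 d.py .498 -.145 .3 -.115 -1.5708
```

```text
t 1.98 pos [ 0.5045 -0.089   0.3439] q [-0.01 -0.12  1.64 -0.81  1.69  0.  ] open 0.0854 F [-0.8 -0.2 -1.4]
need rot [-0.764  0.049 -0.007] shift [-0.0065 -0.056  -0.0439]
```

>>> {"api": "apply_moves", "payload": {
  "moves": "-0.155 0.01 0 0 -0.012 -0.01 -1; -0.155 0.01 0 0 -0.012 -0.01 -1; -0.155 0.01 0 0 -0.012 -0.01 -1; -0.155 0.01 0 0 -0.012 -0.01 -1; -0.155 0.01 0 0 -0.012 -0.01 -1"
}}

```text
t: 2.6
position: [0.5067, -0.1361, 0.2944]
orientation: [1.325, 1.181, -1.286]
force: [6.8, -2.6, 30.2]
opening: 0.0852
```

```bash
python3 d.py .498 -.145 .125 -.115 -1.5708
```

```text
t 2.6 pos [ 0.5067 -0.1361  0.2944] q [-0.01  0.02  1.79 -1.51  1.67  0.24] open 0.0852 F [ 6.8 -2.6 30.2]
need rot [-0.038 -0.004  0.009] shift [-0.0087 -0.0089 -0.1694]
```

>>> {"api": "apply_moves", "payload": {
  "moves": "0.14 -0.014 0.01 -0.002 0 -0.02 -1; 0 0 0 -0.002 -0.002 -0.032 -1; 0 0 0 -0.002 -0.002 -0.032 -1; 0 0 0 -0.002 -0.002 -0.032 -1; 0 0 0 0 -0.002 -0.032 -1"
}}

```text
t: 3.22
position: [0.4981, -0.1442, 0.1411]
orientation: [1.429, 1.29, -1.2]
force: [1.3, -0.2, -0.4]
opening: 0.0854
```

```bash
python3 d.py .498 -.148 .146 -.115 -1.4; python3 - <<'E'
from h import *
c=cam('wrist');save(c,'w1.png')
E
```

```text
t 3.23 pos [ 0.4981 -0.1442  0.1411] q [-0.03  0.19  1.88 -1.37  1.56  0.49] open 0.0854 F [ 1.3 -0.2 -0.4]
need rot [-0.015 -0.01  -0.003] shift [-0.0001 -0.0038  0.0049]
```

View pics/w1.png

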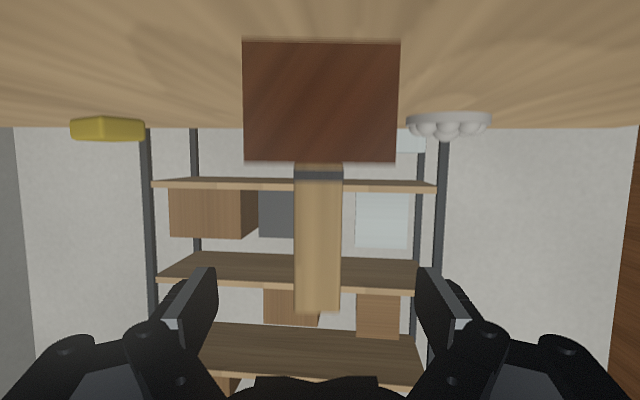

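The wrist view (upside down) shows the handle at x≈318, centred between the fingers. Next I advance and grip.

>>> {"api": "apply_moves", "payload": {
  "moves": "-0.015 -0.01 0 -0.002 -0.015 0.005 -1; 0 0 0 -0.002 -0.02 0.001 -1; 0 0 0 -0.002 -0.02 0 -1; 0 0 0 -0.002 -0.018 0 -1; 0 0 0 0 0 0 -1"
}}

```text
t: 3.9
position: [0.4889, -0.2222, 0.1491]
orientation: [1.42, 1.268, -1.202]
force: [0.7, -0.6, 0.1]
opening: 0.0855
```

```bash
python3 d.py .490 -.2175 .146 -.115 -1.4
```

```text
t 3.9 pos [ 0.4889 -0.2222  0.1491] q [-0.18  0.17  1.89 -1.46  1.43  0.48] open 0.0855 F [ 0.7 -0.6  0.1]
need rot [ 0.005 -0.001 -0.003] shift [ 0.0011  0.0047 -0.0031]
```

>>> {"api": "apply_moves", "payload": {
  "moves": "0.005 0 0 0.001 0.005 -0.003 -1; 0 0 0 0 0 0 0.6; 0 0 0 0 0 0 1; 0 0 0 0 0 0 1; 0 0 0 0 0 0 1; 0 0 0 0 0 0 1; 0 0 0 0 0 0 1",
  "grip_force": 60
}}

```text
t: 4.78
position: [0.4907, -0.2157, 0.1477]
orientation: [1.422, 1.271, -1.197]
force: [0.8, -0.5, -0.2]
opening: 0.0289
```

```bash
python3 d.py .490 -.2175 .146 -.115 -1.4
```

```text
t 4.78 pos [ 0.4907 -0.2157  0.1477] q [-0.17  0.17  1.89 -1.45  1.44  0.48] open 0.0289 F [ 0.8 -0.5 -0.2]
need rot [ 0.001  0.001 -0.004] shift [-0.0007 -0.0018 -0.0017]
```

>>> {"api": "apply_moves", "payload": {
  "moves": "0 0 0 0 0 0.01 1; 0 0 0 0 0 0.015 1; 0 0 0 0 0 0.015 1; 0 0 0 0 0 0.015 1; 0 0 0 0 0 0.015 1; 0 0 0 0 0 0.015 1; 0 0 0 0 0 0.015 1"
}}

```text
t: 5.65
position: [0.4902, -0.2155, 0.2545]
orientation: [1.423, 1.272, -1.197]
force: [-0.6, 0.2, -0.9]
opening: 0.0286
```

```bash
python3 d.py .490 -.2175 .3 -.115 -1.4
```

```text
t 5.65 pos [ 0.4902 -0.2155  0.2545] q [-0.17 -0.    1.85 -1.42  1.47  0.27] open 0.0286 F [-0.6  0.2 -0.9]
need rot [ 0.     0.001 -0.004] shift [-0.0002 -0.002   0.0455]
```

>>> {"api": "apply_moves", "payload": {
  "moves": "0 0 0 -0.005 0 0.04 1; 0 0 0 -0.005 0 0.04 1; 0.156 -0.018 0 -0.005 -0.003 0 1; 0.156 -0.018 0 -0.005 -0.003 0 1; 0.156 -0.018 0 -0.005 -0.003 0 1; 0.156 -0.018 0 -0.005 -0.003 0 1; 0.156 -0.018 0 -0.005 -0.003 0 1; 0.156 -0.018 0 -0.005 -0.003 0 1; 0.156 -0.018 0 -0.005 -0.002 0 1; 0.156 -0.018 0 -0.005 -0.002 0 1"
}}

```text
t: 6.9
position: [0.4371, -0.2359, 0.3452]
orientation: [2.275, 2.041, -0.11]
force: [-0.8, -0.2, -1.9]
opening: 0.0287
```

```bash
python3 d.py .437 -.238 .22 -.115 .171
```

```text
t 6.9 pos [ 0.4371 -0.2359  0.3452] q [-0.53 -0.22  1.63 -0.09  1.67 -0.44] open 0.0287 F [-0.8 -0.2 -1.9]
need rot [ 0.28  -0.018 -0.005] shift [-1.000e-04 -2.100e-03 -1.252e-01]
```

>>> {"api": "apply_moves", "payload": {
  "moves": "0.14 -0.01 0 0 -0.001 -0.03 1; 0.14 -0.01 -0.003 0 -0.001 -0.03 1; 0 0 0 0 0 -0.03 1; 0 0 0 0 0 -0.02 1; 0 0 0 0 0 0 1"
}}

```text
t: 7.52
position: [0.4357, -0.2396, 0.2364]
orientation: [-2.253, -2.015, -0.206]
force: [-0.1, 0.1, -0.2]
opening: 0.0285
```

```bash
python3 d.py .437 -.238 .177 -.115 .171; python3 - <<'E'
from h import *
c=cam('scene');save(c,'s2.png')
i=cv2.imread('pics/s2.png');cv2.imwrite('pics/s2c.png',cv2.resize(i[60:240,100:340],None,fx=3.3,fy=3.3,interpolation=cv2.INTER_CUBIC))
E
```

```text
t 7.53 pos [ 0.4357 -0.2396  0.2364] q [-0.62 -0.12  1.75  0.16  1.6  -0.51] open 0.0285 F [-0.1  0.1 -0.2]
need rot [-0.004  0.008 -0.003] shift [ 0.0013  0.0016 -0.0594]
```

View pics/s2c.png

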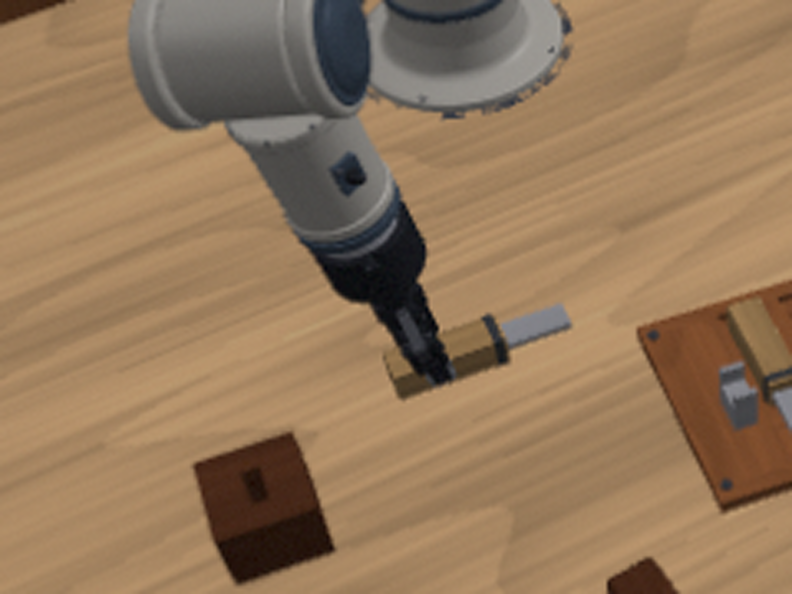

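The scraper is held about a third from the handle's end, looks level, and is clear of rack and holder. Next I lower it gently while watching the force.

>>> {"api": "apply_moves", "payload": {
  "moves": "0 0 0 0 0 -0.025 1; 0 0 0 0 0 -0.02 1; 0 0 0 0 0 -0.005 1; 0 0 0 0 0 0 1"
}}

```text
t: 8.07
position: [0.4382, -0.2402, 0.1942]
orientation: [-2.26, -2.028, -0.211]
force: [-0.2, -0.3, -0.5]
opening: 0.0288
```

>>> {"api": "apply_moves", "payload": {
  "moves": "0 0 0 0 0 -0.003 1; 0 0 0 0 0 0 1"
}}

```text
t: 8.32
position: [0.4389, -0.2406, 0.1934]
orientation: [-2.261, -2.031, -0.212]
force: [-1.3, 0.2, -0.8]
opening: 0.0289
```

>>> {"api": "apply_moves", "payload": {
  "moves": "0 0 0 0 0 -0.002 1; 0 0 0 0 0 0 1"
}}

```text
t: 8.57
position: [0.439, -0.2407, 0.192]
orientation: [-2.262, -2.032, -0.213]
force: [0.5, -0.9, -0.5]
opening: 0.0289
```

>>> {"api": "apply_moves", "payload": {
  "moves": "0 0 0 0 0 -0.006 1; 0 0 0 0 0 -0.003 1; 0 0 0 0 0 0 1"
}}

```text
t: 8.95
position: [0.4389, -0.2406, 0.182]
orientation: [-2.262, -2.032, -0.212]
force: [0.3, -1.0, -1.5]
opening: 0.0285
```

>>> {"api": "apply_moves", "payload": {
  "moves": "0 0 0 0 0 -0.004 1; 0 0 0 0 0 -0.001 1"
}}

```text
t: 9.2
position: [0.4393, -0.2409, 0.1803]
orientation: [-2.262, -2.033, -0.214]
force: [-1.1, 1.1, 2.4]
opening: 0.0288
```

```bash
python3 d.py .437 -.238 .177 -.115 .171
```

```text
t 9.2 pos [ 0.4393 -0.2409  0.1803] q [-0.62 -0.08  1.81  0.16  1.48 -0.54] open 0.0288 F [-1.1  1.1  2.4]
need rot [ 0.007  0.024 -0.006] shift [-0.0023  0.0029 -0.0033]
```

>>> {"api": "apply_moves", "payload": {
  "moves": "0 0.025 0 0 0 -0.001 1; 0 0 0 0 0 0 1"
}}

```text
t: 9.45
position: [0.4399, -0.2411, 0.1804]
orientation: [-2.254, -2.022, -0.185]
force: [-0.7, 0.5, 2.4]
opening: 0.0287
```

>>> {"api": "apply_moves", "payload": {
  "moves": "0 0 0 0 0 -0.003 1; 0 0 0 0 0 0 1"
}}

```text
t: 9.7
position: [0.44, -0.2412, 0.1807]
orientation: [-2.253, -2.023, -0.185]
force: [0.9, -0.0, -0.2]
opening: 0.0288
```

```bash
python3 d.py .437 -.238 .177 -.115 .171
```

```text
t 9.7 pos [ 0.44   -0.2412  0.1807] q [-0.62 -0.07  1.8   0.14  1.49 -0.53] open 0.0288 F [ 0.9 -0.  -0.2]
need rot [ 0.008  0.    -0.007] shift [-0.003   0.0032 -0.0037]
```

>>> {"api": "apply_moves", "payload": {
  "moves": "0 0 0 0 0 -0.005 1; 0 0 0 0 0 0 1"
}}

```text
t: 9.95
position: [0.4402, -0.2416, 0.1809]
orientation: [-2.253, -2.025, -0.186]
force: [0.5, -0.0, -1.6]
opening: 0.0288
```

```bash
python3 d.py .437 -.238 .177 -.115 .171
```

```text
t 9.95 pos [ 0.4402 -0.2416  0.1809] q [-0.62 -0.07  1.79  0.14  1.49 -0.53] open 0.0288 F [ 0.5 -0.  -1.6]
need rot [ 0.009  0.001 -0.008] shift [-0.0032  0.0036 -0.0039]
```

```bash
python3 - <<'E'
from h import *
c=cam('scene');save(c,'s3.png');w=cam('wrist');save(w,'w3.png')
i=cv2.imread('pics/s3.png');a=cv2.resize(i[130:200,200:300],None,fx=5,fy=5,interpolation=cv2.INTER_CUBIC)
b=cv2.resize(cv2.imread('pics/w3.png'),(400,250))
o=np.zeros((600,500,3),np.uint8);o[:350]=a;o[350:,:400]=b;cv2.imwrite('pics/m3.png',o)
E
python3 d.py .437 -.238 .177 -.115 .171
```

```text
t 10.05 pos [ 0.4402 -0.2418  0.1803] q [-0.62 -0.07  1.79  0.14  1.49 -0.53] open 0.0287 F [-1.5 -1.4  8.1]
need rot [ 0.009  0.001 -0.008] shift [-0.0032  0.0038 -0.0033]
```

View pics/m3.png

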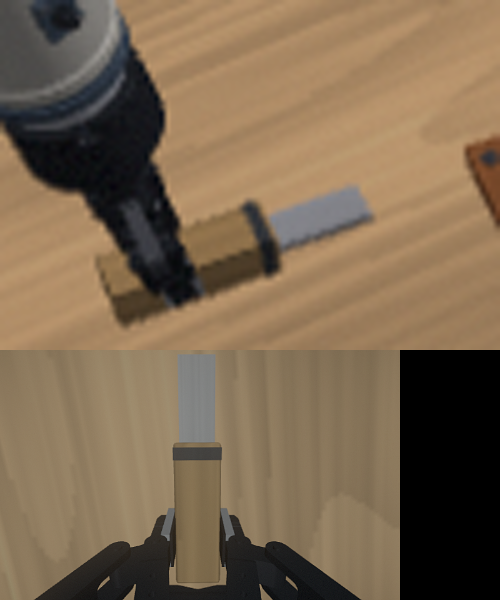

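```bash
python3 - <<'E'
from h import *
import pickle
s=pickle.load(open('scene0.pkl','rb'))
g=lambda u,v,z:at(s,u/5+200-.4,v/5+130-.4,z)
A=g(125,326,0);B=g(280,271,0);print(A,B,np.linalg.norm(A-B))
# top near edge
A=g(113,290,.03);B=g(262,240,.03);print(A,B,np.linalg.norm(A-B))
E=g(374,217,.012);print('blade tip corner',E)
E
```

```text
[ 0.4509074 -0.2504122  0.       ] [ 0.46097194 -0.16093865  0.        ] 0.09003782944544392
[ 0.44876715 -0.25042062  0.03      ] [ 0.45968951 -0.16683965  0.03      ] 0.08429161693862973
blade tip corner [ 0.46324814 -0.10195989  0.012     ]
```

Contact is confirmed (Fz +8 N) and the handle edges back-project to the bench, so I release.

>>> {"api": "apply_moves", "payload": {
  "moves": "0 0 0 0 0 0 0.2; 0 0 0 0 0 0 0; 0 0 0 0 0 0 -0.2; 0 0 0 0 0 0 -0.2; 0 0 0 0 0 0 -0.2"
}}

```text
t: 10.68
position: [0.4395, -0.2413, 0.177]
orientation: [-2.251, -2.022, -0.182]
force: [-0.8, 0.7, -0.1]
opening: 0.0511
```

>>> {"api": "apply_moves", "payload": {
  "moves": "0 0 0 0 -0.004 0.025 -0.2; 0 0 0 0 -0.005 0.03 -0.2; 0 0 0 0 -0.005 0.03 -0.2; 0 0 0 0 0 0.03 -0.2; 0 0 0 0 0 0 -0.2"
}}

```text
t: 11.3
position: [0.4388, -0.2552, 0.2944]
orientation: [-2.249, -2.02, -0.182]
force: [0.3, -0.4, 0.1]
opening: 0.0514
```

```bash
python3 d.py .447 -.206 .3 -.115 0; python3 - <<'E'
from h import *
import pickle
c=cam('wrist');save(c,'w4.png');pickle.dump(dict(c),open('w4.pkl','wb'))
E
```

```text
t 11.3 pos [ 0.4388 -0.2552  0.2944] q [-0.64 -0.12  1.64  0.14  1.71 -0.52] open 0.0514 F [ 0.3 -0.4  0.1]
need rot [-0.164  0.014 -0.008] shift [0.0082 0.0492 0.0056]
```

View pics/w4.png

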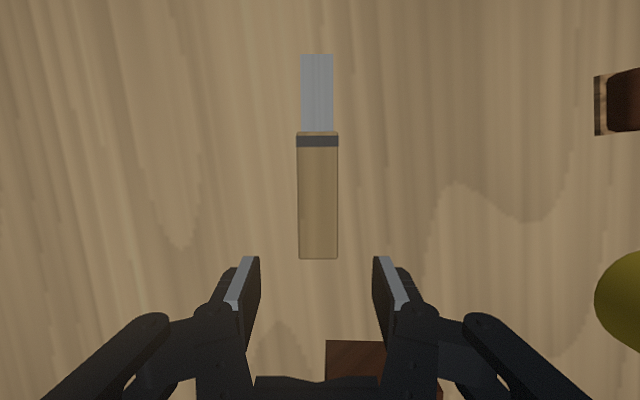

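The scraper lies flat and free: handle corners at (297,132), (338,132), (338,259), (298,259), blade tip at (317,54).

```bash
cat > m.py <<'E'
from h import *
import pickle
c=pickle.load(open('w4.pkl','rb'))
P=[at(c,u,v,.03) for u,v in [(297,132),(338,132),(338,259),(298,259)]]
a=(P[0]+P[1])/2;b=(P[2]+P[3])/2
print(np.round(P,4)[:,:2].tolist(),'len',np.linalg.norm(a-b),'w',np.linalg.norm(P[0]-P[1]),np.linalg.norm(P[2]-P[3]))
print('handle mid',(a+b)/2,'blade az',np.arctan2(*(a-b)[[1,0]]),'tip',at(c,317,54,.018))
E
python3 m.py
```

```text
[[0.4348, -0.1562], [0.4637, -0.1593], [0.4547, -0.2523], [0.4248, -0.2492]] len 0.0934797526588702 w 0.029099550810516735 0.030031389557836366
handle mid [ 0.44450725 -0.2042267   0.03      ] blade az 1.469043157524824 tip [ 0.45476021 -0.10251789  0.018     ]
```

>>> {"api": "apply_moves", "payload": {
  "moves": "-0.082 0.007 0.005 0.003 0.026 0 -0.2; -0.082 0.007 0 0.003 0.026 0 -0.2; 0 0 0 0 0 -0.03 -0.2; 0 0 0 0 0 -0.03 -0.2; 0 0 0 0 0 0 -0.2"
}}

```text
t: 11.98
position: [0.443, -0.2004, 0.2229]
orientation: [-2.325, -2.099, 0.013]
force: [-0.3, -0.2, 0.3]
opening: 0.0514
```

```bash
python3 d.py .4445 -.204 .184 -.102 0
```

```text
t 11.97 pos [ 0.443  -0.2004  0.2229] q [-0.49 -0.17  1.81 -0.    1.52 -0.39] open 0.0514 F [-0.3 -0.2  0.3]
need rot [-0.001 -0.012  0.   ] shift [ 0.0015 -0.0036 -0.0389]
```

>>> {"api": "apply_moves", "payload": {
  "moves": "0 -0.012 0 0.0015 -0.003 -0.02 -0.2; 0 0 0 0 0 -0.012 -0.2; 0 0 0 0 0 -0.004 -0.2; 0 0 0 0 0 0 -0.2; 0 0 0 0 0 0 -0.2"
}}

```text
t: 12.6
position: [0.4451, -0.204, 0.1884]
orientation: [2.332, 2.104, 0.002]
force: [0.1, -0.0, 0.6]
opening: 0.0513
```

```bash
python3 d.py .4445 -.204 .184 -.102 0
```

```text
t 12.6 pos [ 0.4451 -0.204   0.1884] q [-0.5  -0.14  1.85  0.    1.44 -0.4 ] open 0.0513 F [ 0.1 -0.   0.6]
need rot [-0.     0.001  0.   ] shift [-0.0006 -0.     -0.0044]
```

>>> {"api": "apply_moves", "payload": {
  "moves": "0 0 0 0 0 -0.005 -0.2; 0 0 0 0 0 0 0.2; 0 0 0 0 0 0 1; 0 0 0 0 0 0 1; 0 0 0 0 0 0 1; 0 0 0 0 0 0 1",
  "grip_force": 60
}}

```text
t: 13.35
position: [0.4456, -0.2042, 0.1847]
orientation: [2.33, 2.103, 0.003]
force: [0.5, 0.7, 0.6]
opening: 0.0287
```

```bash
python3 d.py .595 .0867 .31 1.418 0
```

```text
t 13.35 pos [ 0.4456 -0.2042  0.1847] q [-0.5  -0.14  1.85  0.    1.43 -0.4 ] open 0.0287 F [0.5 0.7 0.6]
need rot [-0.002  0.004  1.52 ] shift [0.1494 0.2909 0.1253]
```

>>> {"api": "apply_moves", "payload": {
  "moves": "0 0 0 0 0 0.03 1; 0 0 0 0 0 0.035 1; 0 0 0 0 0 0.035 1; 0 0 0 0 0 0.025 1; 0 0 0.15 0.015 0.03 0 1; 0 0 0.15 0.015 0.03 0 1; 0 0 0.15 0.015 0.03 0 1; 0 0 0.15 0.015 0.03 0 1; 0 0 0.15 0.015 0.03 0 1; 0 0 0.15 0.015 0.03 0 1"
}}

```text
t: 14.6
position: [0.5354, -0.0199, 0.3097]
orientation: [-1.149, -2.921, 0.003]
force: [1.0, -0.8, -0.9]
opening: 0.029
```

>>> {"api": "apply_moves", "payload": {
  "moves": "0 0 0.15 0.015 0.03 0 1; 0 0 0.15 0.015 0.03 0 1; 0 0 0.15 0.015 0.03 0 1; 0 0 0.15 0.012 0.018 0 1; 0 0 0 0 0 0 1; 0 0 0 0 0 0 1"
}}

```text
t: 15.35
position: [0.5939, 0.0936, 0.3058]
orientation: [-0.202, -3.127, 0.007]
force: [0.0, -0.6, -0.4]
opening: 0.0282
```

```bash
python3 d.py .595 .0867 .28 1.418 0; python3 - <<'E'
from h import *
import pickle
c=cam('wrist');save(c,'w5.png');pickle.dump(dict(c),open('w5.pkl','wb'))
E
```

```text
t 15.35 pos [0.5939 0.0936 0.3058] q [ 0.1   0.1   1.4  -0.    1.65 -1.34] open 0.0282 F [ 0.  -0.6 -0.4]
need rot [ 0.004 -0.008 -0.024] shift [ 0.0011 -0.0069 -0.0258]
```

View pics/w5.png

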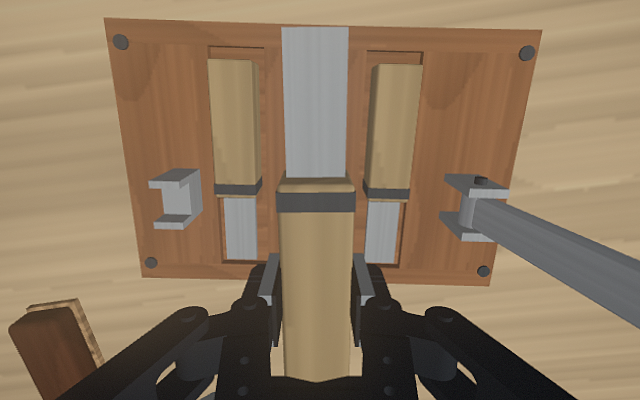

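```bash
python3 - <<'E'
from fit import *
E
python3 - <<'E' | tail -5
from fit import *
w=pickle.load(open('w5.pkl','rb'))
u=np.array([[106,18],[541,30],[490,286],[141,277]],float)
L=[[-.1,-.145,.014],[-.1,.155,.014],[.1,.155,.014],[.1,-.145,.014]]
print('rack wrist',fit([(w,L,u)],[.57,.09,-.15]))
print('both',fit([(w,L,u),(t,rk,uT)],[.57,.09,-.15]))
# spare: ferrule corners / blade tip
for z in (.13,.14,.15): print(z,at(w,277,212,z),at(w,353,212,z))
E
```

```text
rack top (array([ 0.56783435,  0.09088602, -0.15277852]), np.float64(0.23543144603243965))
scene pred corners [[419.4, 178.5], [317.9, 213.2], [291.9, 159.6], [386.4, 130.1]]
holder top (array([ 0.47074446, -0.3797506 , -0.11662893]), np.float64(0.18563095378934544))
holder scn (array([ 0.47088942, -0.37755469, -0.11451109]), np.float64(0.36944596351952463))
holder both (array([ 0.47079568, -0.37860284, -0.11548956]), np.float64(0.4276046553503243))
spare top (array([ 0.47200444, -0.37958476, -0.11790747]), np.float64(0.28708396890077453))
spare scn (array([ 0.47161678, -0.37818265, -0.05886271]), np.float64(0.23662026530718375))
spare both (array([ 0.47186822, -0.37885555, -0.09166492]), np.float64(0.38357653525840507))
1.6 [[182.2 207.5]] [[410.1  79. ]]
1.65 [[176.3 206.7]] [[415.   77.8]]
1.7 [[170.6 206. ]] [[419.8  76.9]]
1.75 [[165.  205.4]] [[424.4  76.2]]
1.8 [[159.5 204.8]] [[429.   75.8]]
1.85 [[154.3 204.3]] [[433.4  75.6]]
hinge [0.60525484 0.20249116 0.046     ] [[210.34413701 226.30100795]] [[394.57833617 154.62320076]]
jar [ 0.71139279 -0.32216866  0.12      ] sander [ 0.70794522 -0.16044246  0.032     ] tub [ 0.80484223 -0.02667298  0.055     ]
rack wrist (array([ 0.56838255,  0.09427853, -0.15524135]), np.float64(1.2118621992544687))
both (array([ 0.56834662,  0.0940288 , -0.15501853]), np.float64(1.0744925321987864))
0.13 [0.56252797 0.0801205  0.13      ] [0.56687667 0.11414867 0.13      ]
0.14 [0.55926108 0.08180551 0.14      ] [0.56331094 0.11349534 0.14      ]
0.15 [0.55599418 0.08349051 0.15      ] [0.55974521 0.11284201 0.15      ]
```

```bash
python3 - <<'E' | tail -6
from fit import *
w=pickle.load(open('w5.pkl','rb'))
yaw=-.154;e=np.array([np.cos(yaw),np.sin(yaw)]);n=np.array([-e[1],e[0]])
def loc(c,u,v,z): return np.round([(at(c,u,v,z)[:2]-[.568,.091])@e,(at(c,u,v,z)[:2]-[.568,.091])@n],4)
for nm,px in dict(p0TL=(209,47),p0TR=(264,47),p2TL=(367,52),p2TR=(424,52)).items(): print(nm,loc(w,*px,.014))
# stored from top crop1 : pocket1 corners
for px in [(463,95),(535,107),(413,412)]: print('top p1',loc(t,*f(px,5,(160,190)),.014))
E
```

```text
p0TR [-0.0854 -0.033 ]
p2TL [-0.084   0.0394]
p2TR [-0.0849  0.0793]
top p1 [0.0864 0.0203]
top p1 [ 0.0854 -0.0188]
top p1 [-0.0833  0.019 ]
```

>>> {"api": "apply_moves", "payload": {
  "moves": "0 -0.008 -0.025 0.001 -0.005 -0.02 1; 0 0 0 0 0 -0.025 1; 0 0 0 0 0 -0.025 1; 0 0 0 0 0 -0.012 1; 0 0 0 0 0 0 1"
}}

```text
t: 16.02
position: [0.5935, 0.0839, 0.2236]
orientation: [0.263, 3.127, -0.007]
force: [0.3, -0.2, -1.3]
opening: 0.0285
```

```bash
python3 d.py .5952 .0888 .1905 1.417 0; python3 - <<'E'
from h import *
import pickle
c=cam('wrist');save(c,'w6.png');pickle.dump(dict(c),open('w6.pkl','wb'))
E
```

```text
t 16.02 pos [0.5935 0.0839 0.2236] q [ 0.08  0.13  1.51 -0.    1.5  -1.32] open 0.0285 F [ 0.3 -0.2 -1.3]
need rot [0.005 0.003 0.014] shift [ 0.0017  0.0049 -0.0331]
```

View pics/w6.png

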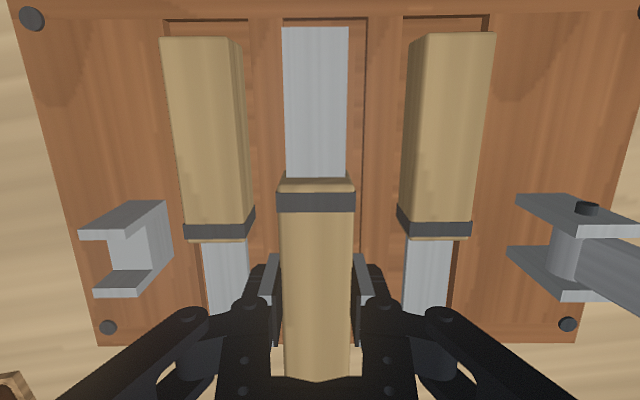

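```bash
python3 - <<'E' | tail -9
from fit import *
w=pickle.load(open('w6.pkl','rb'))
yaw=-.154;e=np.array([np.cos(yaw),np.sin(yaw)]);n=np.array([-e[1],e[0]])
def loc(u,v,z): 
    d=at(w,u,v,z)[:2]-[.568,.093]; return np.round([d@e,d@n],4)
for nm,px in dict(p0L=(163,20),p2L=(403,17),p2R=(489,15),p1R=(366,17)).items(): print(nm,loc(*px,.014))
print('blade tip',loc(282,27,.057),loc(348,27,.057))
print('handle ferrule z~.069',loc(277,211,.069),loc(354,211,.069))
d=np.array([.5935,.0839])-[.568,.093];print('tcp',d@e,d@n)
E
```

```text
hinge [0.60525484 0.20249116 0.046     ] [[210.34413701 226.30100795]] [[394.57833617 154.62320076]]
jar [ 0.71139279 -0.32216866  0.12      ] sander [ 0.70794522 -0.16044246  0.032     ] tub [ 0.80484223 -0.02667298  0.055     ]
p0L [-0.0847 -0.0746]
p2L [-0.0846  0.0371]
p2R [-0.0846  0.0766]
p1R [-0.0849  0.0199]
blade tip [-0.0744 -0.0154] [-0.0741  0.0081]
handle ferrule z~.069 [-0.0092 -0.0191] [-0.0088  0.0104]
tcp 0.026594085427161483 -0.005080809019520523
```

The pocket edges and the held blade agree: 5 mm sideways (+y) is still needed. Next I correct that, then descend.

>>> {"api": "apply_moves", "payload": {
  "moves": "0.004 0 0.012 0.002 0.007 -0.004 1; 0 0 0 0 0 -0.008 1; 0 0 0 0 0 0 1"
}}

```text
t: 16.45
position: [0.5965, 0.0916, 0.2145]
orientation: [0.243, 3.124, 0.002]
force: [0.2, 0.2, -1.0]
opening: 0.029
```

```bash
python3 d.py .5952 .0892 .1905 1.417 0
```

```text
t 16.45 pos [0.5965 0.0916 0.2145] q [ 0.1   0.14  1.51 -0.    1.48 -1.32] open 0.029 F [ 0.2  0.2 -1. ]
need rot [-0.     0.008  0.001] shift [-0.0013 -0.0024 -0.024 ]
```

>>> {"api": "apply_moves", "payload": {
  "moves": "0 0.008 0 -0.001 -0.002 -0.006 1; 0 0 0 0 0 -0.006 1; 0 0 0 0 0 -0.004 1; 0 0 0 0 0 0 1"
}}

```text
t: 16.95
position: [0.5955, 0.0894, 0.1973]
orientation: [-0.243, -3.132, -0.0]
force: [-0.6, -0.5, -1.6]
opening: 0.0287
```

```bash
python3 d.py .5952 .0892 .1905 1.417 0
```

```text
t 16.95 pos [0.5955 0.0894 0.1973] q [ 0.09  0.16  1.53  0.    1.46 -1.32] open 0.0287 F [-0.6 -0.5 -1.6]
need rot [-0.    -0.     0.001] shift [-0.0003 -0.0002 -0.0068]
```

>>> {"api": "apply_moves", "payload": {
  "moves": "0 0 0 0 0 -0.004 1; 0 0 0 0 0 -0.003 1; 0 0 0 0 0 0 1"
}}

```text
t: 17.32
position: [0.5956, 0.0894, 0.1907]
orientation: [0.243, 3.132, 0.001]
force: [-0.2, -0.0, -0.8]
opening: 0.0288
```

```bash
python3 d.py .5952 .0892 .1905 1.417 0
```

```text
t 17.32 pos [0.5956 0.0894 0.1907] q [ 0.09  0.16  1.54  0.    1.44 -1.32] open 0.0288 F [-0.2 -0.  -0.8]
need rot [-0.     0.001  0.001] shift [-0.0004 -0.0002 -0.0002]
```

>>> {"api": "apply_moves", "payload": {
  "moves": "0 0 0 0 0 0 0.2; 0 0 0 0 0 0 0.1; 0 0 0 0 0 0 0.1; 0 0 0 0 0 0 0.1"
}}

```text
t: 17.82
position: [0.5959, 0.0895, 0.1913]
orientation: [0.243, 3.13, 0.001]
force: [-0.5, 0.6, 0.3]
opening: 0.0384
```

>>> {"api": "apply_moves", "payload": {
  "moves": "0 0 0 0 0 0.02 0.1; 0 0 0 0 0 0.03 0.1; 0 0 0 0 0 0.05 0.1; 0 0 0 0 0 0.05 0.1; 0 0 0 0 0 0.05 0.1; 0 0 0 0 0 0 0.1"
}}

```text
t: 18.58
position: [0.5932, 0.0892, 0.4058]
orientation: [0.243, 3.124, 0.003]
force: [1.0, 0.1, -0.1]
opening: 0.0383
```

```bash
python3 - <<'E'
from h import *
c=cam('wrist');save(c,'w7.png')
b=cam('scene');save(b,'s7.png')
i=cv2.imread('pics/s7.png')[60:220,280:440];a=cv2.resize(i,None,fx=2.5,fy=2.5,interpolation=cv2.INTER_CUBIC)
o=np.zeros((800-200,400*2,3),np.uint8);o=np.zeros((500,800,3),np.uint8);o[:400,:400]=a;o[:250,400:]=cv2.resize(cv2.imread('pics/w7.png'),(400,250));cv2.imwrite('pics/m7.png',o)
E
python3 d.py .5952 .0892 .1905 1.417 0
```

```text
t 18.68 pos [0.5934 0.0892 0.3999] q [ 0.09  0.09  1.24  0.    1.81 -1.32] open 0.0381 F [-0.  -0.3 -0.4]
need rot [-0.    -0.     0.001] shift [ 0.0018 -0.     -0.2094]
```

View pics/m7.png

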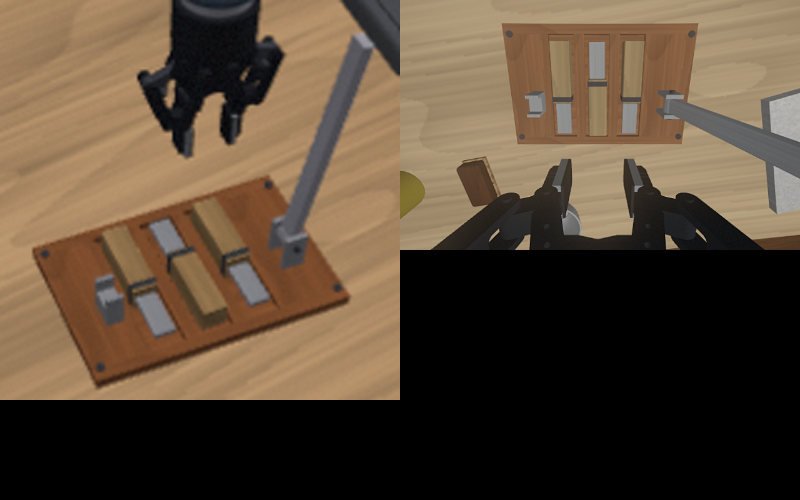

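The spare is seated in the middle pocket, and the neighbours are undisturbed. For the keeper, I'll grip the bar end lightly from above with the jaws along the hinge axis and swing it along its arc.

>>> {"api": "apply_moves", "payload": {
  "moves": "0 0 0 0 0 0.06 0.1; 0 0 0 0 0 0.06 0.1; 0 0 -0.157 0.002 0.01 0.008 -0.2; 0 0 -0.157 0.002 0.01 0 -0.2; 0 0 -0.157 0.002 0.015 0 -0.2; 0 0 -0.157 0.002 0.015 0 -0.2; 0 0 -0.157 0.002 0.015 0 -0.2; 0 0 -0.157 0.002 0.015 0 -0.2; 0 0 -0.157 0.002 0.015 0 -0.2; 0 0 -0.157 0.002 0.015 0 -0.2",
  "grip_force": 20
}}

```text
t: 19.92
position: [0.6118, 0.2018, 0.5071]
orientation: [-2.064, -2.319, 0.001]
force: [0.3, -0.7, -0.2]
opening: 0.0515
```

>>> {"api": "apply_moves", "payload": {
  "moves": "0 0 -0.157 0.002 0.02 0 -0.2; 0 0 -0.157 0.002 0.02 0 -0.2; 0 0 0 0 0 0 -0.2; 0 0 0 0 0 0 -0.2"
}}

```text
t: 20.42
position: [0.6173, 0.2437, 0.4987]
orientation: [-2.403, -1.958, 0.012]
force: [-0.1, -0.1, -0.9]
opening: 0.0512
```

```bash
python3 d.py .6124 .2475 .444 -.154 0
```

```text
t 20.43 pos [0.6173 0.2437 0.4987] q [0.32 0.33 0.79 0.04 2.04 0.54] open 0.0512 F [-0.1 -0.1 -0.9]
need rot [-0.027 -0.033  0.05 ] shift [-0.0049  0.0038 -0.0547]
```

>>> {"api": "apply_moves", "payload": {
  "moves": "-0.027 -0.03 0.05 -0.005 0.004 0 -0.2; 0 0 0 0 0 0 -0.2"
}}

```text
t: 20.68
position: [0.6126, 0.246, 0.4977]
orientation: [-2.381, -2.048, 0.008]
force: [-0.1, -0.4, 1.0]
opening: 0.0512
```

```bash
python3 d.py .6124 .2475 .444 -.154 0; python3 - <<'E'
from h import *
import pickle
c=cam('wrist');save(c,'w8.png');pickle.dump(dict(c),open('w8.pkl','wb'))
E
```

```text
t 20.68 pos [0.6126 0.246  0.4977] q [ 0.33  0.31  0.81 -0.    2.02  0.48] open 0.0512 F [-0.1 -0.4  1. ]
need rot [ 0.002 -0.005 -0.004] shift [-0.0002  0.0015 -0.0537]
```

View pics/w8.png

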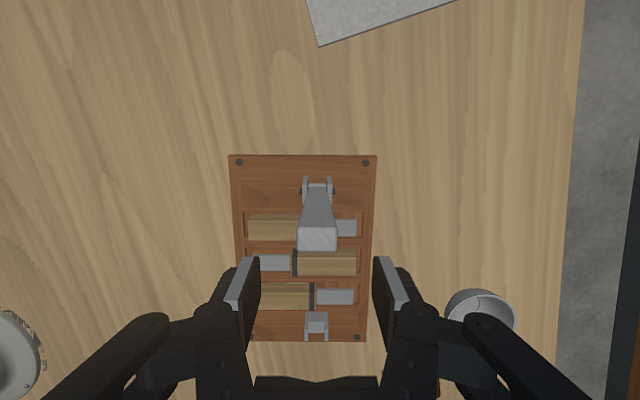

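```bash
python3 - <<'E'
from h import *
import pickle
w=pickle.load(open('w8.pkl','rb'))
for z in (.295,.302): print(at(w,318,239,z), np.linalg.norm(at(w,298,250,z)-at(w,338,250,z)),np.linalg.norm(at(w,300,228,z)-at(w,336,228,z)))
h=np.array([.6056,.204,.046]);n=np.array([.1534,.988,0])
for a in (1.7,1.75,1.8): print(a,h-.26*np.cos(a)*n+[0,0,.26*np.sin(a)])
E
```

```text
[0.6132409  0.24912964 0.295     ] 0.022184941857035668 0.019539045514888023
[0.61369527 0.25223843 0.302     ] 0.021280123782145707 0.018742140945027262
1.7 [0.61073883 0.23709757 0.30383285]
1.75 [0.61270917 0.24978785 0.30183635]
1.8 [0.61466173 0.26236367 0.29920038]
```

>>> {"api": "apply_moves", "payload": {
  "moves": "0 0 0 0 0.001 -0.02 -0.2; 0 0 0 0 0 -0.02 -0.2; 0 0 0 0 0 -0.01 -0.2; 0 0 0 0 0 0 -0.2"
}}

```text
t: 21.22
position: [0.6134, 0.2442, 0.4469]
orientation: [-2.383, -2.042, 0.007]
force: [-0.7, 0.6, 0.4]
opening: 0.0515
```

```bash
python3 d.py .6124 .2475 .444 -.154 0
```

```text
t 21.23 pos [0.6134 0.2442 0.4469] q [0.33 0.28 0.95 0.   1.92 0.48] open 0.0515 F [-0.7  0.6  0.4]
need rot [ 0.    -0.006  0.   ] shift [-0.001   0.0033 -0.0029]
```

>>> {"api": "apply_moves", "payload": {
  "moves": "0 0 0 -0.001 0.003 -0.002 -0.2; 0 0 0 0 0 0 0.3; 0 0 0 0 0 0 1; 0 0 0 0 0 0 1; 0 0 0 0 0 0 1",
  "grip_force": 25
}}

```text
t: 21.85
position: [0.6126, 0.2471, 0.4471]
orientation: [-2.385, -2.042, 0.002]
force: [0.3, -0.6, -1.2]
opening: 0.0218
```

```bash
cat > arc.py <<'E'
import numpy as np
from rig import bot
from scipy.spatial.transform import Rotation as Ro
from d import tgt
h=np.array([.6056,.204,.046]);n=np.array([.1534,.988,0])
s=bot.observe();T=Ro.from_rotvec(s['orientation']);g=np.array(s['position'])+.155*T.as_matrix()[:,2]
d=g-h;r=np.hypot(d@n,d[2]);a=np.arctan2(d[2],-(d@n))
print('t',s['t'],'angle',a.round(3),'r',r.round(4),'open',s['opening'].round(4) if hasattr(s['opening'],'round') else s['opening'],'F',np.round(s['force'],1),'side',d@np.array([.988,-.1534,0]))
print('roterr',(tgt(-.154,0)*T.inv()).as_rotvec().round(3))
p=g
for k in range(10):
    a-=.17; q=h-.247*np.cos(a)*n+[0,0,.247*np.sin(a)]; print(round(a,2),(q-p).round(4),(q+[0,0,.155]).round(4)); p=q
E
python3 arc.py
```

```text
t 21.85 angle 1.746 r 0.2499 open 0.021832926678573845 F [ 0.3 -0.6 -1.2] side -3.725740240354859e-05
roterr [-0.001 -0.002  0.001]
1.58 [-0.0065 -0.0418  0.0009] [0.6058 0.2054 0.448 ]
1.41 [-0.0064 -0.0413 -0.0033] [0.5994 0.1641 0.4447]
1.24 [-0.0062 -0.0402 -0.0103] [0.5932 0.1239 0.4343]
1.07 [-0.0059 -0.0378 -0.0171] [0.5873 0.0861 0.4172]
0.9 [-0.0053 -0.0344 -0.0233] [0.5819 0.0516 0.3939]
0.73 [-0.0047 -0.0301 -0.0289] [0.5773 0.0216 0.3651]
0.56 [-0.0038 -0.0248 -0.0336] [ 0.5734 -0.0032  0.3315]
0.39 [-0.0029 -0.0188 -0.0374] [ 0.5705 -0.022   0.2941]
0.22 [-0.0019 -0.0123 -0.04  ] [ 0.5686 -0.0343  0.254 ]
0.05 [-0.0008 -0.0054 -0.0416] [ 0.5678 -0.0398  0.2125]
```

>>> {"api": "apply_moves", "payload": {
  "moves": "0 0 0 -0.003 -0.021 0.001 1; 0 0 0 -0.003 -0.021 0 1; 0 0 0 -0.003 -0.021 -0.001 1; 0 0 0 -0.003 -0.021 -0.002 1; 0 0 0 -0.003 -0.02 -0.004 1; 0 0 0 -0.003 -0.02 -0.006 1"
}}

```text
t: 22.6
position: [0.5924, 0.1188, 0.4363]
orientation: [-2.378, -2.046, -0.007]
force: [0.6, 2.4, -1.6]
opening: 0.0214
```

```bash
python3 arc.py
```

```text
t 22.6 angle 1.223 r 0.2503 open 0.02138345455476652 F [ 0.6  2.4 -1.6] side -0.00011128809229222006
roterr [-0.006  0.    -0.004]
1.05 [-0.0056 -0.0365 -0.0207] [0.5869 0.0833 0.4156]
0.88 [-0.0053 -0.0341 -0.0238] [0.5816 0.0491 0.3919]
0.71 [-0.0046 -0.0297 -0.0293] [0.5769 0.0194 0.3626]
0.54 [-0.0038 -0.0244 -0.0339] [ 0.5732 -0.0049  0.3287]
0.37 [-0.0028 -0.0183 -0.0376] [ 0.5703 -0.0232  0.2911]
0.2 [-0.0018 -0.0118 -0.0402] [ 0.5685 -0.035   0.2508]
0.03 [-0.0008 -0.0049 -0.0416] [ 0.5677 -0.0399  0.2092]
-0.14 [ 0.0003  0.0021 -0.0419] [ 0.5681 -0.0378  0.1673]
-0.31 [ 0.0014  0.0091 -0.0409] [ 0.5695 -0.0286  0.1264]
-0.48 [ 0.0025  0.0158 -0.0388] [ 0.5719 -0.0128  0.0876]
```

>>> {"api": "apply_moves", "payload": {
  "moves": "-0.005 0 0 -0.003 -0.018 -0.009 1; 0 0 0 -0.003 -0.018 -0.011 1; 0 0 0 -0.003 -0.017 -0.012 1; 0 0 0 -0.003 -0.017 -0.012 1; 0 0 0 -0.002 -0.015 -0.014 1; 0 0 0 -0.002 -0.015 -0.015 1"
}}

```text
t: 23.35
position: [0.5746, 0.0094, 0.3598]
orientation: [2.385, 2.044, 0.007]
force: [2.5, 7.0, -3.3]
opening: 0.0213
```

```bash
python3 arc.py
```

```text
t 23.35 angle 0.679 r 0.2527 open 0.021282189546923853 F [ 2.5  7.  -3.3] side -0.0002828376103862773
roterr [-0.002  0.004 -0.   ]
0.51 [-0.0026 -0.0188 -0.0383] [ 0.5725 -0.0091  0.3214]
0.34 [-0.0026 -0.0171 -0.0382] [ 0.5699 -0.0261  0.2832]
0.17 [-0.0016 -0.0104 -0.0406] [ 0.5683 -0.0365  0.2426]
-0.0 [-0.0005 -0.0035 -0.0418] [ 0.5677 -0.04    0.2008]
-0.17 [ 0.0006  0.0035 -0.0418] [ 0.5683 -0.0365  0.1591]
-0.34 [ 0.0016  0.0105 -0.0406] [ 0.5699 -0.026   0.1185]
-0.51 [ 0.0027  0.0171 -0.0382] [ 0.5725 -0.0089  0.0803]
-0.68 [ 0.0036  0.0232 -0.0347] [0.5762 0.0143 0.0456]
-0.85 [ 0.0045  0.0287 -0.0302] [0.5806 0.0431 0.0153]
-1.02 [ 0.0052  0.0334 -0.0249] [ 0.5858  0.0764 -0.0096]
```

>>> {"api": "apply_moves", "payload": {
  "moves": "0 0 0 -0.001 -0.008 -0.018 1; 0 0 0 -0.001 -0.008 -0.018 1; 0 0 0 -0.001 -0.007 -0.018 1; 0 0 0 -0.001 -0.006 -0.018 1"
}}

```text
t: 23.85
position: [0.5685, -0.0282, 0.2871]
orientation: [2.385, 2.028, -0.008]
force: [0.2, -4.1, 2.6]
opening: 0.0216
```

```bash
python3 arc.py
```

```text
t 23.85 angle 0.349 r 0.2519 open 0.021552344574390234 F [ 0.2 -4.1  2.6] side -0.0002902035520276208
roterr [0.011 0.003 0.007]
0.18 [-0.0007 -0.0062 -0.0422] [ 0.5683 -0.0361  0.2449]
0.01 [-0.0006 -0.0039 -0.0418] [ 0.5677 -0.04    0.2032]
-0.16 [ 0.0005  0.0032 -0.0418] [ 0.5682 -0.0369  0.1613]
-0.33 [ 0.0016  0.0101 -0.0407] [ 0.5698 -0.0268  0.1207]
-0.5 [ 0.0026  0.0168 -0.0384] [ 0.5724 -0.01    0.0823]
-0.67 [ 0.0036  0.0229 -0.0349] [0.5759 0.0129 0.0474]
-0.84 [ 0.0044  0.0284 -0.0305] [0.5803 0.0413 0.0169]
-1.01 [ 0.0051  0.0331 -0.0252] [ 0.5855  0.0745 -0.0083]
-1.18 [ 0.0057  0.0369 -0.0192] [ 0.5912  0.1113 -0.0275]
-1.35 [ 0.0061  0.0395 -0.0126] [ 0.5973  0.1508 -0.0401]
```

>>> {"api": "apply_moves", "payload": {
  "moves": "0.01 0.003 0.006 -0.001 -0.005 -0.018 1; 0 0 0 0 -0.005 -0.018 1; 0 0 0 0 -0.003 -0.018 1; 0 0 0 0 -0.001 -0.012 1; 0 0 0 0 0 0 1"
}}

```text
t: 24.48
position: [0.5669, -0.0444, 0.214]
orientation: [2.387, 2.04, -0.006]
force: [-0.6, -2.1, 0.4]
opening: 0.0216
```

```bash
python3 arc.py | head -4
```

```text
t 24.475 angle 0.051 r 0.2523 open 0.021550770743605063 F [-0.6 -2.1  0.4] side -0.00029536736024361743
roterr [ 0.004 -0.002  0.002]
-0.12 [ 0.0013  0.0067 -0.0422] [ 0.568  -0.0383  0.1718]
-0.29 [ 0.0013  0.0084 -0.0411] [ 0.5693 -0.0299  0.1307]
```

>>> {"api": "apply_moves", "payload": {
  "moves": "0 0 0 0 0 -0.006 1; 0 0 0 0 0 -0.004 1; 0 0 0 0 0 0 1"
}}

```text
t: 24.85
position: [0.5669, -0.0446, 0.2044]
orientation: [2.386, 2.04, -0.007]
force: [-1.1, -3.0, -0.2]
opening: 0.0216
```

>>> {"api": "apply_moves", "payload": {
  "moves": "0 0 0 0 0 -0.005 1; 0 0 0 0 0 0 1"
}}

```text
t: 25.1
position: [0.5669, -0.0446, 0.1997]
orientation: [2.386, 2.04, -0.008]
force: [-2.5, -2.9, 0.1]
opening: 0.0218
```

```bash
python3 arc.py | head -2
```

```text
t 25.1 angle -0.005 r 0.2523 open 0.021774289893397508 F [-2.5 -2.9  0.1] side -0.00029632494588025665
roterr [ 0.005 -0.002  0.002]
```

>>> {"api": "apply_moves", "payload": {
  "moves": "0 0 0 0 0 -0.004 1; 0 0 0 0 0 0 1"
}}

```text
t: 25.35
position: [0.5669, -0.0445, 0.1959]
orientation: [2.386, 2.04, -0.007]
force: [-1.9, -3.6, -0.8]
opening: 0.0215
```

```bash
python3 arc.py | head -2
```

```text
t 25.35 angle -0.02 r 0.2524 open 0.021523796134707708 F [-1.9 -3.6 -0.8] side -0.0002714849285084392
roterr [ 0.005 -0.002  0.002]
```

>>> {"api": "apply_moves", "payload": {
  "moves": "0 0 0 0 0 -0.003 1; 0 0 0 0 0 0 1"
}}

```text
t: 25.6
position: [0.5669, -0.0445, 0.1954]
orientation: [2.385, 2.04, -0.007]
force: [-3.4, -3.4, 0.3]
opening: 0.0214
```

>>> {"api": "apply_moves", "payload": {
  "moves": "0 0 0 0 0 -0.002 1; 0 0 0 0 0 0 1"
}}

```text
t: 25.85
position: [0.5668, -0.0445, 0.1954]
orientation: [2.385, 2.04, -0.007]
force: [-3.1, -3.6, 1.1]
opening: 0.0214
```

```bash
python3 arc.py | head -2; python3 - <<'E'
from h import *
import pickle
c=cam('scene');save(c,'s9.png');pickle.dump(dict(c),open('s9.pkl','wb'))
h=np.array([.6056,.204,.046]);n=np.array([.1534,.988,0]);e=np.array([.988,-.1534,0])
for a in (0,.05): print(proj(c,[h-.26*np.cos(a)*n+[0,0,.26*np.sin(a)+.007]+e*s for s in(.011,-.011)]).round(1).tolist(),proj(c,[h+e*.011+[0,0,.007]]))
E
```

```text
t 25.85 angle -0.022 r 0.2524 open 0.02144406165496219 F [-3.1 -3.6  1.1] side -0.0002511921011516399
roterr [ 0.005 -0.001  0.002]
[[308.8, 184.3], [305.8, 178.3]] [[397.23515197 155.56949369]]
[[308.7, 181.2], [305.7, 175.1]] [[397.23515197 155.56949369]]
```

>>> {"api": "apply_moves", "payload": {
  "moves": "0 0 0 0 0 -0.006 1; 0 0 0 0 0 0 1"
}}

```text
t: 26.15
position: [0.5667, -0.0444, 0.1955]
orientation: [2.384, 2.039, -0.006]
force: [-4.3, -3.1, -1.4]
opening: 0.0215
```

```bash
python3 arc.py | head -1;sleep 0; python3 arc.py | head -1
```

```text
t 26.15 angle -0.022 r 0.2523 open 0.021465220468248843 F [-4.3 -3.1 -1.4] side -0.00019686967166087505
t 26.15 angle -0.022 r 0.2523 open 0.021465220468248843 F [-4.3 -3.1 -1.4] side -0.00019686967166087505
```

The descent stalled at z=0.1955, so the bar is resting in the catch. I release and retreat.

>>> {"api": "apply_moves", "payload": {
  "moves": "0 0 0 0 0 0 0.2; 0 0 0 0 0 0 0; 0 0 0 0 0 0 -0.2; 0 0 0 0 0 0 -0.2"
}}

```text
t: 26.65
position: [0.5674, -0.043, 0.1952]
orientation: [2.382, 2.041, -0.0]
force: [0.0, -0.5, -0.3]
opening: 0.0508
```

>>> {"api": "apply_moves", "payload": {
  "moves": "0 0 0 0 -0.001 0.015 -0.2; 0 0 0 0 -0.005 0.03 -0.2; 0 0 0 0 -0.02 0.05 -0.2; 0 0 0 -0.02 -0.04 0.05 -0.2; 0 0 0 -0.03 -0.04 0.05 -0.2; 0 0 0 -0.03 -0.04 0.05 -0.2; 0 0 0 -0.03 -0.04 0 -0.2; 0 0 0 -0.03 -0.04 0 -0.2; 0 0 0 -0.03 -0.04 0 -0.2; 0 0 0 0 0 0 -0.2"
}}

```text
t: 27.9
position: [0.3982, -0.2999, 0.4404]
orientation: [2.37, 2.035, 0.002]
force: [-0.3, -0.3, 1.0]
opening: 0.0514
```

```bash
python3 - <<'E'
from h import *
import pickle
for k in ('scene','top'):
    c=cam(k);save(c,k+'F.png');pickle.dump(dict(c),open(k+'F.pkl','wb'))
    h=np.array([.6056,.204,.046]);n=np.array([.1534,.988,0]);e=np.array([.988,-.1534,0])
    for a in (0,.03,.06): print(k,a,proj(c,[h-.26*np.cos(a)*n+[0,0,.26*np.sin(a)+.007]+e*s for s in(.011,-.011)]).round(1).tolist())
i=cv2.imread('pics/sceneF.png');a=cv2.resize(i[125:225,280:430],None,fx=5.3,fy=5.3,interpolation=cv2.INTER_CUBIC)
cv2.imwrite('pics/mF.png',a)
E
```

```text
scene 0 [[308.8, 184.3], [305.8, 178.3]]
scene 0.03 [[308.7, 182.5], [305.7, 176.4]]
scene 0.06 [[308.7, 180.6], [305.7, 174.5]]
top 0 [[309.5, 235.8], [308.3, 244.2]]
top 0.03 [[309.5, 235.4], [308.2, 243.9]]
top 0.06 [[309.3, 234.9], [308.1, 243.5]]
```

```bash
python3 - <<'E'
from h import *
import pickle
i=cv2.imread('pics/sceneF.png');hsv=cv2.cvtColor(i,cv2.COLOR_BGR2HSV)
m=(hsv[...,1]<50).astype(np.uint8)
sub=m[140:215,285:420]
for r in range(150,202,1): print(r,''.join('#' if v else '.' for v in m[r,296:405]))
a=cv2.imread('pics/scene0.png');d=cv2.absdiff(a,i).max(2)
for nm,(x0,y0,x1,y1) in dict(jar=(212,236,262,296),sander=(280,226,320,268),tub=(344,222,392,268),stored0=(318,145,354,196)).items(): print(nm,(d[y0:y1,x0:x1]>40).sum())
E
```

```text
150 ............................................##########.......................................#########.......
151 ............................................##########......................................##########.......
152 .............................................##########....................................############......
153 .............................................##########.................................###################..
154 ..............................................##########.............................######################..
155 ..............................................##########..........................#########################..
156 ...............................................##########.....................#############################..
157 ................................................##########.................###############################...
158 ................................................##########..............##################################...
159 .................................................#########.##.......##
[... 4160 characters left out ...]
.................................................................................................
197 .............................................................................................................
198 .............................................................................................................
199 .............................................................................................................
200 .............................................................................................................
201 .............................................................................................................
jar 0
sander 0
tub 0
stored0 405
```

```bash
python3 - <<'E'
from h import *
import pickle
c=pickle.load(open('sceneF.pkl','rb'))
h=np.array([.6056,.204,.046]);n=np.array([.1534,.988,0]);e=np.array([.988,-.1534,0])
for a in (0,.02,.04,.06):
    u=-np.cos(a)*n+[0,0,np.sin(a)];t=np.sin(a)*n+[0,0,np.cos(a)]
    print(a,proj(c,[h+.26*u+s*.011*e+k*.007*t for s in(1,-1) for k in (1,-1)]).round(1).tolist(), 'near top edge at r=.13',proj(c,[h+.13*u+.011*e+.007*t, h+.13*u-.011*e+.007*t]).round(1).tolist())
E
```

```text
0 [[308.8, 184.3], [309.0, 187.6], [305.8, 178.3], [306.0, 181.6]] near top edge at r=.13 [[354.0, 169.6], [350.7, 163.8]]
0.02 [[308.7, 183.1], [308.8, 186.4], [305.8, 177.0], [305.9, 180.4]] near top edge at r=.13 [[354.1, 169.0], [350.7, 163.2]]
0.04 [[308.8, 181.8], [308.8, 185.2], [305.8, 175.8], [305.8, 179.1]] near top edge at r=.13 [[354.2, 168.3], [350.9, 162.5]]
0.06 [[308.8, 180.5], [308.7, 184.0], [305.8, 174.5], [305.8, 177.9]] near top edge at r=.13 [[354.4, 167.7], [351.0, 161.9]]
```

```bash
python3 -c "
from rig import bot
s=bot.observe();print(s['t'],s['position'],s['opening']);print(bot.job_done())"
```

```text
28.0 [ 0.39982809 -0.29794855  0.44027475] 0.05133399841706986
the job is handed in; nothing more can be done
None
```

The job is done and handed in at 28.0 s, inside the 67 s limit; no verdict was reported.

- **Scraper:** I took the spare out of the holder with a side grip, laid it flat on the bench and let go. I then picked it up across the handle and lowered it into the empty middle pocket, with its blade towards the robot. The picture after release shows it seated between the two stored scrapers.
- **Keeper:** I gripped the bar near its free end and swung it down until it stopped moving, then released it and backed clear.

**Last checks**
- **Bar position:** By image code, the bar's end in the scene picture fits a keeper angle of about 0 to 0.02 rad. My picture limit was used up, so I did not see the closed bar with my own eyes.
- **Bar contact:** The bar stopped at TCP z = 0.1955 m and three further downward commands did not move it. The wrist force showed no clear contact there, only about ±2 N.
- **Bystanders:** The jar, tub and sanding block show no pixel change from the start. The area of one stored scraper did change (405 pixels). I put that down to the closed bar now crossing it and did not check further.

**Disagreements**
- **Rack position:** The top and wrist cameras differed by about 3 mm sideways. I aimed between them, inside the pocket's 5 mm clearance.
- **Joint 4:** It reached -1.51, its range limit as listed, for a moment during the first tilt, and I backed off at once.

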